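# Put the square throwing bats away in the peg rack

## Robot

A 6-joint arm with a two-finger parallel gripper is mounted at the origin on the work surface. World frame = base frame: x ahead of the robot, y to its left, z up, the work surface at z = 0. Lengths are in m, angles in rad, forces in N, time in s.
With the tool pointing down it reaches from about 0.3 to 0.95 m from the base axis. Payload 3.1 kg.
Tool frame: the origin (TCP) lies on the centre line of the jaws, within the pads' length; the fingertips stand 8 mm ahead of it and the grasp point (between the pads) lies 11 mm behind it (robot.tips_ahead is the distance from the TCP to the fingertips, in m); z points along the fingers, y is the line along which they close (so a half turn about z gives the same grasp; the last joint's range is limited). The gripper opens to 85 mm and grips with 20 to 120 N. Pads are 22 mm wide; open, the fingers measure 114 mm over their backs; the gripper's body (76 mm by 85 mm) begins 54 mm behind the grasp point. The pads swing forward as they close: fully open they stand 13 mm farther back than shut.
Start: joints at [-1.343, 0.308, 1.634, -0, 1.2, -0.07], TCP at [0.183, -0.598, 0.239] pointing down, gripper open.
Joint ranges: [-3.06, 3.06], [-0.79, 1.96], [0.05, 2.63], [-1.19, 4.34], [0.05, 2.64], [-2.94, 2.94]. Speed limits (rad/s): [2.79, 2.79, 3.14, 3.14, 3.14, 3.14].

## Interface

Orientations are given as a unit quaternion [w, x, y, z].
In Python, from plant import robot gives the robot as it stands.
- The arm moves only by the shell command python3 -m inch 'ROWS' [OPENING]. ROWS is JSON, a list of rows, each an object of numbers: "dx", "dy", "dz": the shift along the tool's x, y, z as a fraction of full scale; "wx", "wy", "wz": the turn, a rotation vector about the tool's x, y, z as a fraction of full scale. A call has 1 to 20 rows; each row shifts and turns the commanded pose from where the row before left it, along the tool's axes as they then stand; what a row does not reach is not made up. Full scale, the value 1, is 20 mm for a shift and 4 degrees for a turn. A row lasts 1/8 s, in which the tool goes at most 62.5 mm and 10.7 degrees, less where a joint would pass 70% of its speed; a pose out of reach is approached as far as the arm can. A call with a number of a shift or a turn outside -1 to 1 is refused whole. A call with a gripper value outside its range is refused whole. OPENING is the closure, from 0 (fully open) to 1 (shut), set as the call begins (- or left out, the last holds). The fingers move at their own pace and stop on an object; the grip force is fixed at half the most. Time passes only in rows, so rows that do not move let the fingers close. It gives the time, the measured TCP pose, the force, the opening and the grip force at its end, in the units of the state.
- robot.state(): the state, without advancing time (a new reading comes with each control period).
- robot.grab_frame(name): name is "scene" or "top" or "wrist"; returns (picture, depth): 480x640x3 uint8, blue, green, red; 480x640 float32, m along the optical axis (not along the pixel's ray), 0 where there is no reading.
- robot.calibration(name): a dict with "fx", "fy", "cx", "cy" (pixels), "k1" (the pictures are not rectified: a ray, as slopes to the right and down, at radius r is drawn at 1 + k1 r^2 times it, then the intrinsics apply), "R" (3x3) and "t" (3): a world point X has camera coordinates R X + t. Camera axes: x right, y down, z forward; pixel columns grow to the right and rows downward; lengths in m; the calibration is good to about 2 mm. A picture is of the moment at which its call begins: read the wrist's pose just before it. calibration takes no time and is no camera call; for the wrist camera it gives the pose at the moment of the call.
- robot.close_job(): hands the job in; it is judged then, once.
Trained networks look in the newest picture that a camera, given by its name, has taken for a name from the list of things; names that differ only in an ending like _2 or _b are one class to them, and where a whole thing is asked for, a point or a joint stands for the part that bears it (a point fixed in the world has none). Each returns a list of dicts, best first, with "conf" (0 to 1); they miss things now and then, are a little off and sometimes report something else, mostly with a low value. They report only what shows in the picture. A call takes as long as a camera call. They do not tell look-alikes from the thing itself.
- robot.silhouettes(query, camera): "mask" (480x640 bool, what is visible of it) and "extent" ([centre column, centre row, width, height] in pixels, round what is visible of it).
- robot.tip_of(query, camera): "xy" ([column, row] in pixels: a listed point, or the origin of a listed thing).
The state is a dict: "clock": time; "joint_pos": joint angles; "joint_vel": joint speeds; "joint_torque": joint torques, N m; "ee_pos": TCP position; "tool_rot": TCP orientation; "ft_force": force on the tool from outside, world axes, zero at the start; "torque": the same for the moment, N m; "finger_gap": finger opening in m; "grasp_force": force on a finger pad.
Only numpy, scipy, OpenCV 4.12 (cv2) and the standard library are available. Lean on these libraries where they do the work, as an engineer would, in place of code of your own. Each camera call takes 0.05 s, during which the arm holds its last target. There are 200 camera calls.

## Task

The washed pottery bats are standing on edge in the white foam block. Put the two square ones away in the wooden peg rack, each upright on edge and resting on the rack's board between the pegs: the larger square in the slot right beside the eight-sided bat already stored there, the smaller square in the next slot along. Leave the eight-sided bat in the foam block where it is.

Things in the scene. Friction and masses are not known exactly. Their poses are not given: they have to be found in the camera images.
- big_center (a point): Centre (half-way up) of the larger square bat: plain plywood, 130 x 130 mm, 12 mm thick, about 130 g, two dark pin holes, top edge 65 mm above this point. Starts upright in one of the foam block's three grooves, the three bats in any order. z axis up, y axis through its thickness, x axis along its width.
- small_center (a point): Centre (half-way up) of the smaller square bat: same plywood, 95 x 95 mm, 12 mm thick, about 80 g, top edge 47.5 mm above this point, in another groove of the foam block. z axis up, y axis through its thickness, x axis along its width.
- octa_center (a point): Centre of the eight-sided bat, 115 mm across, 12 mm thick, that stays in the foam block (axes as the others). The white block is fixed, 250 mm long, 150 wide, 45 high; its grooves are 80 mm apart, 16 wide, 33 deep, floors 12 mm above the table. Block and rack stand either side of the robot's midline, either way round.
- rack: Fixed wooden rack. Origin: centre of underside, z up. Board 120 (x) x 290 (y) x 12 mm. Slots along x at y = -112.5 (stays empty), -37.5 (smaller square), 37.5 (larger), 112.5 mm (holds a loose eight-sided bat, 145 mm high). Bat faces square to rack y. Each slot: 20 mm clear, 28 at the tips, between peg pairs at x = -30 and 30; pegs 12 mm thick, tips 62 mm above the table.
Not all that is in view belongs to the job. What is shaped like the part that bears big_center but blue or green is not meant. Leave any green look-alike of the part that bears small_center alone.

How it is judged:
At the end, for the whole second after the job is handed in: Larger square in slot y=+37.5 mm, smaller in -37.5 mm: centres within 20 mm in rack y, 30 mm in rack x, 12 mm of seated height (77, 59.5 mm); within 17 deg of vertical, 20 deg of square to the rack; at rest and released. Eight-sided bat in the foam block within 30 mm of its start (y of big_center in the frame of rack between 0.0175 and 0.0575 m and x of big_center in the frame of rack between -0.03 and 0.03 m and z of big_center in the frame of rack between 0.065 and 0.089 m and angle between each of big_center, small_center's own z axis and vertical below 0.3 rad and angle between the y axis of each of big_center, small_center and the y axis of rack, either way round below 0.35 rad and linear speed of each of big, small below 0.02 m/s and y of small_center in the frame of rack between -0.0575 and -0.0175 m and x of small_center in the frame of rack between -0.03 and 0.03 m and z of small_center in the frame of rack between 0.0475 and 0.0715 m and distance of octa_center from where it was at the start of the episode below 0.03 m); the robot touches nothing.
It fails at once if the eight-sided bat in the foam block is moved from its place (distance of octa_center from where it was at the start of the episode above 0.03 m).
It also fails if it takes over 64 s, if anything falls off the work surface, if the arm or the gripper's body presses on something with over 40 N, if the wrist force passes 120 N, or if a joint passes its speed limit or range.

## Working session

There is one attempt and no reset: what is moved stays moved. The work goes in short steps, Python scripts to look and compute and a shell command to move; the robot and the scene stay as the last step left them, time stands still between calls to the robot, and variables do not carry over. Pictures are saved under pics/ and viewed, at most 10 in all, crops included, and the job is handed in when it is done.

```bash
mkdir -p pics; ls
cat > h.py <<'E'
import numpy as np, cv2
from plant import robot
def cal(n):
    c=robot.calibration(n); return c,np.array(c["R"]),np.array(c["t"])
def cloud(n,depth,C=None):
    c,R,t=C or cal(n)
    v,u=np.mgrid[0:480,0:640]
    x=(u-c["cx"])/c["fx"]; y=(v-c["cy"])/c["fy"]
    a,b=x.copy(),y.copy()
    for _ in range(8):
        s=1+c["k1"]*(a*a+b*b); a=x/s; b=y/s
    P=np.stack([a*depth,b*depth,depth],-1)
    W=(P-t)@R
    W[depth<=0]=np.nan
    return W
E
python3 - <<'E'
from h import *
for n in ("top","scene"):
    p,d=robot.grab_frame(n); cv2.imwrite(f"pics/{n}0.png",p); np.save(f"{n}0.npy",d); 
    c,R,t=cal(n); print(n,-R.T@t, c["k1"])
    for q in ("big_center","small_center","octa_center","rack"):
        W=cloud(n,d)
        for r in robot.tip_of(q,n):
            u,v=np.round(r["xy"]).astype(int); print(q,u,v,round(r["conf"],2),W[min(v,479),min(u,639)].round(3))
print(robot.state())
E
```

```text
pics
top [0.37421131 0.09661656 1.08429743] 0.016244156195067482
big_center 149 244 0.85 [0.52  0.464 0.105]
big_center 344 319 0.85 [0.362 0.041 0.131]
big_center 254 254 0.72 [0.499 0.233 0.119]
small_center 291 258 0.89 [0.492 0.154 0.109]
small_center 275 193 0.86 [0.655 0.199 0.038]
octa_center 218 257 0.61 [0.493 0.313 0.108]
rack 447 244 0.97 [ 0.54  -0.212  0.013]
scene [1.29212793 0.3865131  1.01156219] -0.03822720703448824
big_center 406 257 0.87 [0.526 0.244 0.109]
big_center 518 303 0.81 [0.524 0.47  0.064]
big_center 338 190 0.72 [0.378 0.048 0.093]
small_center 359 322 0.91 [0.665 0.197 0.053]
small_center 370 256 0.9 [0.499 0.164 0.05 ]
octa_center 445 270 0.89 [0.533 0.323 0.111]
rack 202 240 0.67 [ 0.579 -0.19   0.046]
{'clock': 0.5, 'joint_pos': array([-1.34272770e+00,  3.08108301e-01,  1.63385201e+00,  2.33234002e-06,
        1.19967878e+00, -6.97008149e-02]), 'joint_vel': array([ 0.00165868, -0.00285704, -0.00076609, -0.00011117,  0.00049231,
        0.00020408]), 'joint_torque': array([-6.36219684e-04, -4.14811027e+01, -2.76721787e+01, -1.71621732e-04,
        2.41353322e-03,  2.51509000e-07]), 'ee_pos': array([ 0.18333825, -0.59748809,  0.23924202]), 'tool_rot': array([-2.32321166e-05,  9.88937191e-01,  1.48334866e-01, -7.53277832e-07]), 'ft_force': array([-0.26020871,  0.3374748 , -0.9389316 ]), 'torque': array([-0.02940974, -0.02718699, -0.01709604]), 'grasp_force': 0.0, 'finger_gap': 0.0855284994973427}
```

View pics/top0.png

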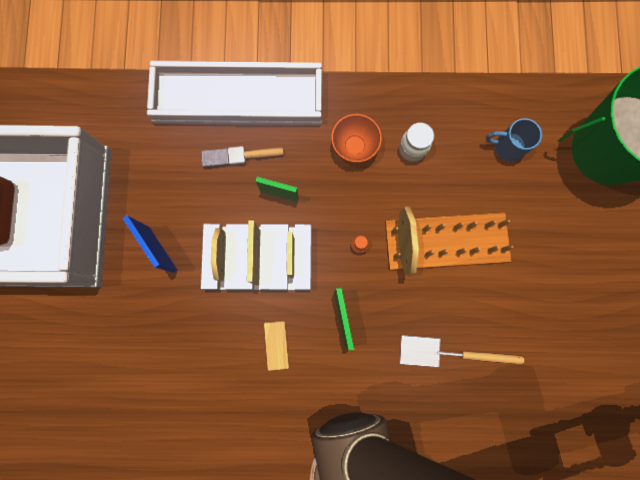

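View pics/scene0.png

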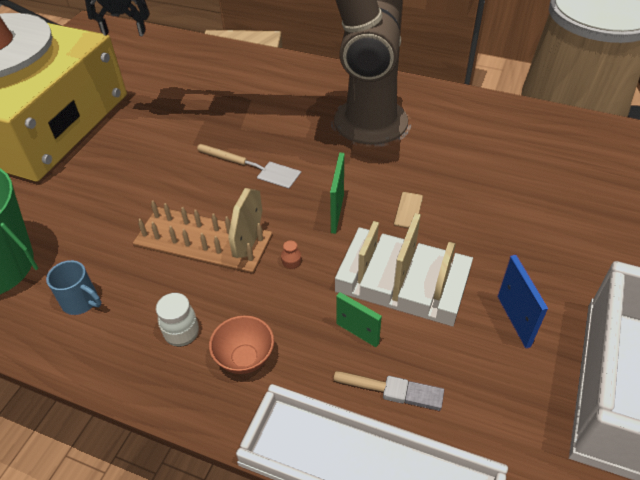

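The top view shows the foam block near (257,257), with the octa bat at column 217, the big square at 251 and the small square at 290. The rack is near (450,241), with its stored octa at (408,240), so rack +y points to image left (world +y). Next I'll measure these from depth.

Run:
```python
from h import *
p=cv2.imread("pics/top0.png"); d=np.load("top0.npy"); W=cloud("top",d)
def reg(u0,u1,v0,v1,zlo,zhi,name):
    w=W[v0:v1,u0:u1].reshape(-1,3); m=(w[:,2]>zlo)&(w[:,2]<zhi); q=w[m]
    r=cv2.minAreaRect((q[:,:2]*1000).astype(np.float32)); b=cv2.boxPoints(r)
    e=sorted([(np.linalg.norm(b[i+1]-b[i]),b[i+1]-b[i]) for i in (0,1)],key=lambda x:x[0])[1][1]
    a=np.degrees(np.arctan2(e[1],e[0])); 
    print(name,len(q),"c",np.round(r[0],1),"med",np.median(q,0).round(4),"size",np.round(r[1],1),"long ang",round((a+90)%180-90,2),"z95",np.percentile(q[:,2],95).round(4))
reg(240,262,215,290,.133,.16,"big")
reg(280,300,220,285,.095,.13,"small")
reg(206,228,220,290,.115,.14,"octa")
reg(195,320,220,295,.035,.055,"foam")
reg(380,520,205,275,.006,.018,"board")
reg(395,425,200,280,.1,.17,"rackocta")
# pegs
w=W[205:275,418:515]; m=((w[...,2]>.04)&(w[...,2]<.075)).astype(np.uint8)
n,l,s,c=cv2.connectedComponentsWithStats(m)
for i in range(1,n):
    if s[i,4]>4: print("peg",s[i,4],np.nanmean(w[l==i],0).round(4),w[l==i][:,2].max().round(3))
```

```text
big 381 c [502.4 238.7] med [0.5004 0.238  0.1423] size [127.4  12.4] long ang 0.26 z95 0.145
small 248 c [502.4 158.6] med [0.5045 0.1585 0.1075] size [11.9 94.1] long ang -0.53 z95 0.1102
octa 225 c [500.6 318.4] med [0.5014 0.3175 0.1263] size [74.  13.5] long ang 1.02 z95 0.1301
foam 5140 c [502.3 239.3] med [0.4991 0.2215 0.0456] size [149.7 250.4] long ang -89.67 z95 0.0488
board 4555 c [ 555.6 -210.6] med [ 0.5478 -0.2316  0.0123] size [147.8 306.6] long ang -88.73 z95 0.0156
rackocta 678 c [ 534.1 -102.3] med [ 0.5299 -0.0993  0.1379] size [144.7  13.3] long ang 4.12 z95 0.1586
peg 30 [ 0.5861 -0.339   0.0521] 0.063
peg 29 [ 0.5809 -0.2627  0.0527] 0.067
peg 35 [ 0.5837 -0.3065  0.0515] 0.064
peg 27 [ 0.5748 -0.1879  0.0521] 0.065
peg 27 [ 0.578  -0.2309  0.0532] 0.065
peg 30 [ 0.5725 -0.157   0.0516] 0.063
peg 30 [ 0.5244 -0.311   0.0516] 0.064
peg 30 [ 0.5268 -0.3428  0.0517] 0.062
peg 28 [ 0.5189 -0.2351  0.0519] 0.063
peg 26 [ 0.5207 -0.2666  0.0526] 0.066
peg 26 [ 0.5154 -0.1925  0.0523] 0.062
peg 24 [ 0.513  -0.1612  0.0524] 0.065
```

```bash
python3 -m inch '[{"wz":0.853},{"wz":0.853},{"wz":0.853},{"wz":0.853},{"wz":0.853},{"dx":0.38,"dy":-0.995},{"dx":0.38,"dy":-0.995},{"dx":0.38,"dy":-0.995},{"dx":0.38,"dy":-0.995},{"dx":0.38,"dy":-0.995},{"dx":0.38,"dy":-0.995},{"dx":0.38,"dy":-0.995},{"dx":0.38,"dy":-0.995},{"dx":0.38,"dy":-0.995},{"dx":0.38,"dy":-0.995},{"dx":0.38,"dy":-0.995},{"dx":0.38,"dy":-0.995},{"dx":0.38,"dy":-0.995},{"dx":0.38,"dy":-0.995},{"dx":0.38,"dy":-0.995}]' 0.35
```

```text
invalid input
```

```bash
python3 -m inch '[{"dx":0,"dy":0,"dz":0,"wx":0,"wy":0,"wz":0.853},{"dx":0,"dy":0,"dz":0,"wx":0,"wy":0,"wz":0.853}]' 0.35
```

```text
clock: 0.75
ee_pos: [0.1834, -0.5975, 0.2393]
tool_rot: [0.0, 0.996, 0.088, -0.0]
ft_force: [0.3, -0.4, 0.6]
finger_gap: 0.0561
grasp_force: 0.0
```

```bash
python3 -m inch '[{"wz":0.85}]'; python3 -m inch --help | head -20
```

```text
invalid input
invalid input: not JSON, or not a number
```

```bash
python3 -m inch '[{"dx":0,"dy":0,"dz":0,"wx":0,"wy":0,"wz":0.853},{"dx":0,"dy":0,"dz":0,"wx":0,"wy":0,"wz":0.853},{"dx":0,"dy":0,"dz":0,"wx":0,"wy":0,"wz":0.853},{"dx":0.38,"dy":-0.995,"dz":0,"wx":0,"wy":0,"wz":0},{"dx":0.38,"dy":-0.995,"dz":0,"wx":0,"wy":0,"wz":0},{"dx":0.38,"dy":-0.995,"dz":0,"wx":0,"wy":0,"wz":0},{"dx":0.38,"dy":-0.995,"dz":0,"wx":0,"wy":0,"wz":0},{"dx":0.38,"dy":-0.995,"dz":0,"wx":0,"wy":0,"wz":0},{"dx":0.38,"dy":-0.995,"dz":0,"wx":0,"wy":0,"wz":0},{"dx":0.38,"dy":-0.995,"dz":0,"wx":0,"wy":0,"wz":0},{"dx":0.38,"dy":-0.995,"dz":0,"wx":0,"wy":0,"wz":0},{"dx":0.38,"dy":-0.995,"dz":0,"wx":0,"wy":0,"wz":0},{"dx":0.38,"dy":-0.995,"dz":0,"wx":0,"wy":0,"wz":0},{"dx":0.38,"dy":-0.995,"dz":0,"wx":0,"wy":0,"wz":0},{"dx":0.38,"dy":-0.995,"dz":0,"wx":0,"wy":0,"wz":0},{"dx":0.38,"dy":-0.995,"dz":0,"wx":0,"wy":0,"wz":0},{"dx":0.38,"dy":-0.995,"dz":0,"wx":0,"wy":0,"wz":0},{"dx":0.38,"dy":-0.995,"dz":0,"wx":0,"wy":0,"wz":0},{"dx":0.38,"dy":-0.995,"dz":0,"wx":0,"wy":0,"wz":0},{"dx":0.38,"dy":-0.995,"dz":0,"wx":0,"wy":0,"wz":0}]' 0.35
```

```text
clock: 3.25
ee_pos: [0.3129, -0.2579, 0.2393]
tool_rot: [0.0, 1.0, -0.0, 0.0]
ft_force: [-1.2, -0.6, -0.3]
finger_gap: 0.0558
grasp_force: 0.0
```

```bash
python3 -m inch '[{"dx":0.38,"dy":-0.995,"dz":0,"wx":0,"wy":0,"wz":0},{"dx":0.38,"dy":-0.995,"dz":0,"wx":0,"wy":0,"wz":0},{"dx":0.38,"dy":-0.995,"dz":0,"wx":0,"wy":0,"wz":0},{"dx":0.38,"dy":-0.995,"dz":0,"wx":0,"wy":0,"wz":0},{"dx":0.38,"dy":-0.995,"dz":0,"wx":0,"wy":0,"wz":0},{"dx":0.38,"dy":-0.995,"dz":0,"wx":0,"wy":0,"wz":0},{"dx":0.38,"dy":-0.995,"dz":0,"wx":0,"wy":0,"wz":0},{"dx":0.38,"dy":-0.995,"dz":0,"wx":0,"wy":0,"wz":0},{"dx":0.38,"dy":-0.995,"dz":0,"wx":0,"wy":0,"wz":0},{"dx":0.38,"dy":-0.995,"dz":0,"wx":0,"wy":0,"wz":0},{"dx":0.38,"dy":-0.995,"dz":0,"wx":0,"wy":0,"wz":0},{"dx":0.38,"dy":-0.995,"dz":0,"wx":0,"wy":0,"wz":0},{"dx":0.38,"dy":-0.995,"dz":0,"wx":0,"wy":0,"wz":0},{"dx":0.38,"dy":-0.995,"dz":0,"wx":0,"wy":0,"wz":0},{"dx":0.38,"dy":-0.995,"dz":0,"wx":0,"wy":0,"wz":0},{"dx":0.38,"dy":-0.995,"dz":0,"wx":0,"wy":0,"wz":0},{"dx":0.38,"dy":-0.995,"dz":0,"wx":0,"wy":0,"wz":0},{"dx":0.38,"dy":-0.995,"dz":0,"wx":0,"wy":0,"wz":0},{"dx":0.38,"dy":-0.995,"dz":0,"wx":0,"wy":0,"wz":0},{"dx":0.38,"dy":-0.995,"dz":0,"wx":0,"wy":0,"wz":0}]'; python3 -m inch '[{"dx":0.38,"dy":-0.95,"dz":0,"wx":0,"wy":0,"wz":0},{"dx":0.38,"dy":-0.95,"dz":0,"wx":0,"wy":0,"wz":0},{"dx":0.38,"dy":-0.95,"dz":0,"wx":0,"wy":0,"wz":0},{"dx":0.38,"dy":-0.95,"dz":0,"wx":0,"wy":0,"wz":0},{"dx":0.3,"dy":-0.95,"dz":0,"wx":0,"wy":0,"wz":0},{"dx":0,"dy":0,"dz":0,"wx":0,"wy":0,"wz":0}]'
python3 - <<'E'
from h import *
C=cal("wrist"); p,d=robot.grab_frame("wrist"); cv2.imwrite("pics/w1.png",p); np.save("w1.npy",d)
W=cloud("wrist",d,C)
def reg(lo,hi,name):
    q=W[((W>lo)&(W<hi)).all(-1)]
    if len(q)<20: print(name,len(q)); return
    r=cv2.minAreaRect((q[:,:2]*1000).astype(np.float32)); print(name,len(q),np.round(r,1) if 0 else r,q[:,2].max())
reg([.4,.2,.13],[.6,.28,.155],"big")
reg([.4,.13,.095],[.6,.19,.125],"small")
reg([.4,.29,.115],[.6,.35,.14],"octa")
E
```

```text
clock: 5.75
ee_pos: [0.4642, 0.1401, 0.2393]
tool_rot: [0.0, 1.0, 0.0, 0.0]
ft_force: [0.2, -0.0, -0.1]
finger_gap: 0.0554
grasp_force: 0.0
clock: 6.5
ee_pos: [0.5013, 0.2351, 0.2392]
tool_rot: [-0.0, 1.0, 0.001, -0.0]
ft_force: [0.6, 0.5, 0.3]
finger_gap: 0.0559
grasp_force: 0.0
big 3099 ((502.19921875, 238.17315673828125), (130.4890899658203, 11.620342254638672), 0.34221041202545166) 0.14400272962699012
small 2177 ((503.0072021484375, 158.0353240966797), (95.34133911132812, 12.70729923248291), 0.2970072031021118) 0.10874808575396526
octa 1803 ((502.5432434082031, 317.87969970703125), (72.3202896118164, 12.830439567565918), 0.13601604104042053) 0.12947322328104802
```

```bash
python3 -m inch '[{"dx":0.05,"dy":-0.165,"dz":1,"wx":0,"wy":0,"wz":0},{"dx":0,"dy":0,"dz":1,"wx":0,"wy":0,"wz":0},{"dx":0,"dy":0,"dz":1,"wx":0,"wy":0,"wz":0},{"dx":0,"dy":0,"dz":1,"wx":0,"wy":0,"wz":0},{"dx":0,"dy":0,"dz":1,"wx":0,"wy":0,"wz":0},{"dx":0,"dy":0,"dz":1,"wx":0,"wy":0,"wz":0},{"dx":0,"dy":0,"dz":0.3,"wx":0,"wy":0,"wz":0},{"dx":0,"dy":0,"dz":0,"wx":0,"wy":0,"wz":0}]'; python3 -m inch '[{"dx":0,"dy":0,"dz":0,"wx":0,"wy":0,"wz":0},{"dx":0,"dy":0,"dz":0,"wx":0,"wy":0,"wz":0},{"dx":0,"dy":0,"dz":0,"wx":0,"wy":0,"wz":0},{"dx":0,"dy":0,"dz":0,"wx":0,"wy":0,"wz":0},{"dx":0,"dy":0,"dz":0,"wx":0,"wy":0,"wz":0},{"dx":0,"dy":0,"dz":0,"wx":0,"wy":0,"wz":0}]' 1
```

```text
clock: 7.55
ee_pos: [0.5017, 0.2366, 0.1132]
tool_rot: [0.0, 1.0, -0.0, -0.0]
ft_force: [1.0, 0.2, 0.3]
finger_gap: 0.0557
grasp_force: 0.0
clock: 8.3
ee_pos: [0.5028, 0.2375, 0.1142]
tool_rot: [-0.0, 1.0, 0.0, 0.001]
ft_force: [-1.2, -1.3, 5.7]
finger_gap: 0.0112
grasp_force: 59.1
```

```bash
python3 -m inch '[{"dx":0,"dy":0,"dz":-0.4,"wx":0,"wy":0,"wz":0},{"dx":0,"dy":0,"dz":-0.8,"wx":0,"wy":0,"wz":0},{"dx":0,"dy":0,"dz":-1,"wx":0,"wy":0,"wz":0},{"dx":0,"dy":0,"dz":-1,"wx":0,"wy":0,"wz":0},{"dx":0,"dy":0,"dz":-1,"wx":0,"wy":0,"wz":0},{"dx":0,"dy":0,"dz":-1,"wx":0,"wy":0,"wz":0},{"dx":0,"dy":0,"dz":-1,"wx":0,"wy":0,"wz":0},{"dx":0,"dy":0,"dz":-1,"wx":0,"wy":0,"wz":0},{"dx":0,"dy":0,"dz":-1,"wx":0,"wy":0,"wz":0},{"dx":0,"dy":0.5,"dz":-1,"wx":0,"wy":0,"wz":0},{"dx":0.1,"dy":0.9,"dz":0,"wx":0,"wy":0,"wz":0},{"dx":0.1,"dy":1,"dz":0,"wx":0,"wy":0,"wz":0},{"dx":0.1,"dy":1,"dz":0,"wx":0,"wy":0,"wz":0},{"dx":0.1,"dy":1,"dz":0,"wx":0,"wy":0,"wz":0},{"dx":0.1,"dy":1,"dz":0,"wx":0,"wy":0,"wz":0}]'; python3 -m inch '[{"dx":0.1,"dy":1,"dz":0,"wx":0,"wy":0,"wz":0},{"dx":0.1,"dy":1,"dz":0,"wx":0,"wy":0,"wz":0},{"dx":0.1,"dy":1,"dz":0,"wx":0,"wy":0,"wz":0},{"dx":0.1,"dy":1,"dz":0,"wx":0,"wy":0,"wz":0},{"dx":0.1,"dy":1,"dz":0,"wx":0,"wy":0,"wz":0},{"dx":0.1,"dy":1,"dz":0,"wx":0,"wy":0,"wz":0},{"dx":0.1,"dy":1,"dz":0,"wx":0,"wy":0,"wz":0},{"dx":0.1,"dy":1,"dz":0,"wx":0,"wy":0,"wz":0},{"dx":0.15,"dy":1,"dz":0,"wx":0,"wy":0,"wz":0},{"dx":0.15,"dy":1,"dz":0,"wx":0,"wy":0,"wz":0},{"dx":0.15,"dy":1,"dz":0,"wx":0,"wy":0,"wz":0},{"dx":0.15,"dy":1,"dz":0,"wx":0,"wy":0,"wz":0},{"dx":0.15,"dy":1,"dz":0,"wx":0,"wy":0,"wz":0},{"dx":0.15,"dy":1,"dz":0,"wx":0,"wy":0,"wz":0},{"dx":0.15,"dy":0.6,"dz":0,"wx":0,"wy":0,"wz":0},{"dx":0,"dy":0.2,"dz":0,"wx":0,"wy":0,"wz":-0.55},{"dx":0,"dy":0,"dz":0,"wx":0,"wy":0,"wz":-0.5},{"dx":0,"dy":0,"dz":0,"wx":0,"wy":0,"wz":0}]'
cat > look.py <<'E'
from h import *
import sys
C=cal("wrist"); p,d=robot.grab_frame("wrist"); cv2.imwrite(f"pics/{sys.argv[1]}w.png",p); W=cloud("wrist",d,C)
p,d=robot.grab_frame("top"); cv2.imwrite(f"pics/{sys.argv[1]}t.png",p); T=cloud("top",d)
s=robot.state(); print(s["ee_pos"].round(4),s["finger_gap"])
def pegs(w,n0):
    m=((w[...,2]>.052)&(w[...,2]<.075)&(w[...,1]<-.13)&(w[...,1]>-.36)&(w[...,0]>.49)&(w[...,0]<.61)).astype(np.uint8)
    n,l,st,c=cv2.connectedComponentsWithStats(m)
    for i in range(1,n):
        if st[i,4]>6: print(n0,st[i,4],np.nanmedian(w[l==i],0).round(4))
pegs(W,"wrist"); pegs(T,"top")
def box(w,lo,hi,name):
    q=w[((w>lo)&(w<hi)).all(-1)]
    if len(q)<20: return
    r=cv2.minAreaRect((q[:,:2]*1000).astype(np.float32)); print(name,len(q),np.round(r[0],1),np.round(r[1],1),round(r[2],1),q[:,2].max().round(4))
for nm,w in (("wrist",W),("top",T)):
    box(w,[.4,-.13,.1],[.65,-.07,.17],nm+" rackocta")
    box(w,[.4,-.215,.1],[.65,-.135,.16],nm+" slotbig")
    box(w,[.4,-.29,.085],[.65,-.215,.12],nm+" slotsmall")
    box(w,[.4,.29,.11],[.6,.35,.14],nm+" octa")
    box(w,[.4,.13,.095],[.6,.19,.125],nm+" small")
E
python3 look.py a
```

```text
clock: 10.18
ee_pos: [0.5114, 0.1272, 0.2962]
tool_rot: [0.0, 1.0, -0.0, -0.001]
ft_force: [0.7, 0.0, -1.4]
finger_gap: 0.0112
grasp_force: 58.4
clock: 12.42
ee_pos: [0.549, -0.1667, 0.2972]
tool_rot: [-0.0, 0.999, 0.037, -0.0]
ft_force: [-0.5, 0.4, -1.0]
finger_gap: 0.0113
grasp_force: 58.4
[ 0.549  -0.1666  0.2973] 0.01109211869618538
wrist 62 [ 0.5835 -0.2652  0.0567]
wrist 61 [ 0.5778 -0.191   0.0573]
wrist 59 [ 0.5808 -0.2333  0.0573]
wrist 57 [ 0.5867 -0.3072  0.058 ]
wrist 60 [ 0.5884 -0.3397  0.057 ]
wrist 54 [ 0.5186 -0.1955  0.0574]
wrist 54 [ 0.5218 -0.2378  0.0571]
wrist 58 [ 0.5244 -0.2693  0.0566]
wrist 55 [ 0.5275 -0.3129  0.0571]
wrist 60 [ 0.5293 -0.3438  0.057 ]
top 14 [ 0.5731 -0.1572  0.0581]
top 15 [ 0.5749 -0.188   0.0545]
top 13 [ 0.5138 -0.1614  0.0577]
top 11 [ 0.5168 -0.1929  0.0566]
wrist rackocta 3640 [ 534.6 -103.8] [145.1  12.9] 4.3 0.1591
wrist small 444 [490.  151.8] [ 4.7 69.5] 88.4 0.1082
top rackocta 675 [ 534.1 -102.2] [145.   13.3] 4.2 0.1623
top octa 265 [502.5 318.4] [85.3 12.9] 0.7 0.1316
top small 247 [502.2 158.5] [12.  94.1] 89.3 0.1129
```

```bash
python3 -m inch '[{"dx":-0.18,"dy":0.445,"dz":1,"wx":0,"wy":0,"wz":0},{"dx":0,"dy":0,"dz":1,"wx":0,"wy":0,"wz":0},{"dx":0,"dy":0,"dz":1,"wx":0,"wy":0,"wz":0},{"dx":0,"dy":0,"dz":1,"wx":0,"wy":0,"wz":0},{"dx":0,"dy":0,"dz":1,"wx":0,"wy":0,"wz":0},{"dx":0,"dy":0,"dz":0.7,"wx":0,"wy":0,"wz":0},{"dx":0,"dy":0,"dz":0,"wx":0,"wy":0,"wz":0},{"dx":0,"dy":0,"dz":0,"wx":0,"wy":0,"wz":0}]'
python3 - <<'E'
from h import *
for n in ("wrist","scene"):
    C=cal(n); p,d=robot.grab_frame(n); cv2.imwrite(f"pics/b{n}.png",p); W=cloud(n,d,C)
    q=W[((W>[.4,-.215,.09])&(W<[.65,-.135,.21])).all(-1)]
    print(n,len(q), np.percentile(q,[2,50,98],axis=0).round(4).tolist() if len(q) else "")
p=cv2.imread("pics/bscene.png")[140:290,100:320]; cv2.imwrite("pics/bcrop.png",cv2.resize(p,None,fx=3,fy=3))
E
```

```text
clock: 13.52
ee_pos: [0.5467, -0.1762, 0.1841]
tool_rot: [0.0, 0.999, 0.037, 0.001]
ft_force: [0.4, -0.1, -1.0]
finger_gap: 0.0112
grasp_force: 58.4
wrist 2836 [[0.5526, -0.194, 0.1166], [0.5578, -0.1711, 0.1959], [0.6114, -0.157, 0.2098]]
scene 1542 [[0.483, -0.1778, 0.0925], [0.5614, -0.1697, 0.1484], [0.6087, -0.1584, 0.2086]]
```

View pics/bcrop.png

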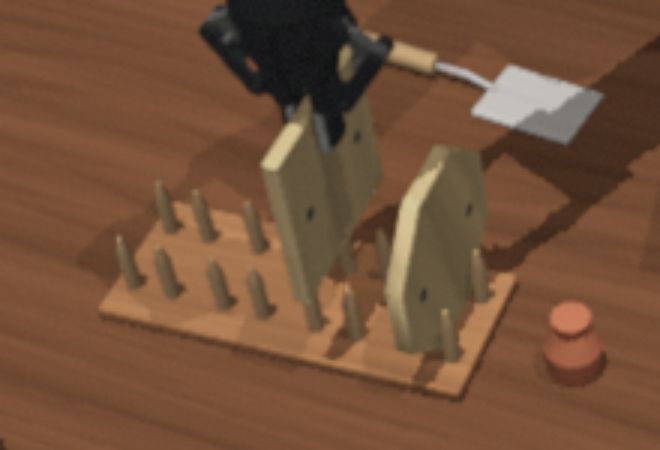

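The crop shows the big bat upright at (320,210), directly above the peg pairs next to the stored octa at (440,250). I'll lower it.

```bash
python3 -m inch '[{"dx":0,"dy":0,"dz":0.6,"wx":0,"wy":0,"wz":0},{"dx":0,"dy":0,"dz":0.6,"wx":0,"wy":0,"wz":0},{"dx":0,"dy":0,"dz":0.6,"wx":0,"wy":0,"wz":0},{"dx":0,"dy":0,"dz":0.6,"wx":0,"wy":0,"wz":0},{"dx":0,"dy":0,"dz":0.5,"wx":0,"wy":0,"wz":0},{"dx":0,"dy":0,"dz":0.4,"wx":0,"wy":0,"wz":0},{"dx":0,"dy":0,"dz":0,"wx":0,"wy":0,"wz":0}]'
```

```text
clock: 14.5
ee_pos: [0.5454, -0.1758, 0.1164]
tool_rot: [-0.0, 0.999, 0.037, -0.001]
ft_force: [-0.0, -0.2, -0.8]
finger_gap: 0.0115
grasp_force: 58.4
```

```bash
python3 -m inch '[{"dx":0,"dy":0,"dz":0.1,"wx":0,"wy":0,"wz":0},{"dx":0,"dy":0,"dz":0,"wx":0,"wy":0,"wz":0}]';  python3 -m inch '[{"dx":0,"dy":0,"dz":0,"wx":0,"wy":0,"wz":0},{"dx":0,"dy":0,"dz":0,"wx":0,"wy":0,"wz":0},{"dx":0,"dy":0,"dz":0,"wx":0,"wy":0,"wz":0},{"dx":0,"dy":0,"dz":0,"wx":0,"wy":0,"wz":0}]' 0.55; python3 -m inch '[{"dx":0,"dy":0,"dz":-0.7,"wx":0,"wy":0,"wz":0},{"dx":0,"dy":0,"dz":-0.8,"wx":0,"wy":0,"wz":0},{"dx":0,"dy":0,"dz":-1,"wx":0,"wy":0,"wz":0},{"dx":0,"dy":0,"dz":-1,"wx":0,"wy":0,"wz":0},{"dx":0,"dy":0,"dz":-1,"wx":0,"wy":0,"wz":0},{"dx":0,"dy":0,"dz":-1,"wx":0,"wy":0,"wz":0},{"dx":0,"dy":0,"dz":0,"wx":0,"wy":0,"wz":0}]'; python3 look.py c | grep -v small
```

```text
clock: 14.75
ee_pos: [0.5463, -0.1762, 0.1156]
tool_rot: [0.0, 0.999, 0.037, 0.0]
ft_force: [-0.6, -0.2, -1.0]
finger_gap: 0.0111
grasp_force: 58.4
clock: 15.25
ee_pos: [0.5461, -0.1761, 0.1154]
tool_rot: [0.0, 0.999, 0.037, 0.0]
ft_force: [-0.2, -0.3, 0.4]
finger_gap: 0.0383
grasp_force: 0.0
clock: 16.12
ee_pos: [0.5479, -0.1768, 0.2288]
tool_rot: [0.001, 0.999, 0.037, 0.003]
ft_force: [-0.6, 0.1, 0.6]
finger_gap: 0.0382
grasp_force: 0.0
[ 0.5461 -0.1761  0.2259] 0.03851456991556578
wrist 87 [ 0.5752 -0.1601  0.0571]
wrist 82 [ 0.5778 -0.1914  0.0573]
wrist 84 [ 0.5811 -0.2335  0.0577]
wrist 92 [ 0.583  -0.265   0.0569]
wrist 95 [ 0.5863 -0.3072  0.057 ]
wrist 86 [ 0.5884 -0.3398  0.0565]
wrist 78 [ 0.5185 -0.1959  0.0568]
wrist 82 [ 0.5218 -0.2381  0.0569]
wrist 85 [ 0.5241 -0.2697  0.057 ]
wrist 79 [ 0.527  -0.3123  0.0574]
wrist 92 [ 0.5292 -0.3441  0.0567]
wrist 80 [ 0.5162 -0.1644  0.0564]
top 139 [ 0.5494 -0.1684  0.0633]
top 17 [ 0.5729 -0.1573  0.0558]
top 11 [ 0.519  -0.2354  0.0559]
top 13 [ 0.5137 -0.1614  0.0564]
wrist rackocta 6607 [ 535.2 -103.9] [143.7  12.6] 4.2 0.159
wrist slotbig 3392 [ 546.2 -175.8] [130.1  12. ] 4.3 0.144
top rackocta 674 [ 533.6 -102.1] [144.4  13.3] 4.7 0.1614
top slotbig 456 [ 545.5 -173.8] [129.8  13.1] 4.3 0.1468
top octa 269 [502.4 318.4] [85.3 13.5] 0.5 0.1315
```

The big bat is seated, with its top at 0.144 and its centre within 2 mm of the slot centre. Next is the small one.

```bash
python3 -m inch '[{"dx":0,"dy":0,"dz":-0.5,"wx":0,"wy":0,"wz":0.525},{"dx":0,"dy":0,"dz":0,"wx":0,"wy":0,"wz":0.525},{"dx":-0.128,"dy":-0.983,"dz":0,"wx":0,"wy":0,"wz":0},{"dx":-0.128,"dy":-0.983,"dz":0,"wx":0,"wy":0,"wz":0},{"dx":-0.128,"dy":-0.983,"dz":0,"wx":0,"wy":0,"wz":0},{"dx":-0.128,"dy":-0.983,"dz":0,"wx":0,"wy":0,"wz":0},{"dx":-0.128,"dy":-0.983,"dz":0,"wx":0,"wy":0,"wz":0},{"dx":-0.128,"dy":-0.983,"dz":0,"wx":0,"wy":0,"wz":0},{"dx":-0.128,"dy":-0.983,"dz":0,"wx":0,"wy":0,"wz":0},{"dx":-0.128,"dy":-0.983,"dz":0,"wx":0,"wy":0,"wz":0},{"dx":-0.128,"dy":-0.983,"dz":0,"wx":0,"wy":0,"wz":0},{"dx":-0.128,"dy":-0.983,"dz":0,"wx":0,"wy":0,"wz":0},{"dx":-0.128,"dy":-0.983,"dz":0,"wx":0,"wy":0,"wz":0},{"dx":-0.128,"dy":-0.983,"dz":0,"wx":0,"wy":0,"wz":0},{"dx":-0.128,"dy":-0.983,"dz":0,"wx":0,"wy":0,"wz":0},{"dx":-0.128,"dy":-0.983,"dz":0,"wx":0,"wy":0,"wz":0},{"dx":-0.128,"dy":-0.983,"dz":0,"wx":0,"wy":0,"wz":0},{"dx":-0.128,"dy":-0.983,"dz":0,"wx":0,"wy":0,"wz":0},{"dx":-0.128,"dy":-0.983,"dz":0,"wx":0,"wy":0,"wz":0},{"dx":0,"dy":0,"dz":0,"wx":0,"wy":0,"wz":0}]' 0.45; python3 look.py d | egrep '^\[|small|octa'
```

```text
clock: 18.73
ee_pos: [0.5021, 0.1596, 0.2353]
tool_rot: [-0.0, 1.0, 0.001, 0.0]
ft_force: [0.9, -0.4, 0.6]
finger_gap: 0.0469
grasp_force: 0.0
[0.5023 0.1582 0.2352] 0.04699738639020399
wrist rackocta 131 [ 475.2 -102.2] [27.3  3.6] 3.6 0.1069
wrist octa 2729 [502.3 317.5] [82.6 14.1] 0.5 0.1287
wrist small 1826 [502.9 157.8] [95.  11.9] 0.4 0.1086
top rackocta 672 [ 534.  -102.2] [144.7  13. ] 4.2 0.1625
top octa 263 [502.1 318.5] [81.1 12.6] 0.1 0.1318
top small 120 [482.1 158.8] [11.2 53.9] 88.7 0.1106
```

```bash
python3 -m inch '[{"dx":0.02,"dy":0,"dz":1,"wx":0,"wy":0,"wz":0},{"dx":0,"dy":0,"dz":1,"wx":0,"wy":0,"wz":0},{"dx":0,"dy":0,"dz":1,"wx":0,"wy":0,"wz":0},{"dx":0,"dy":0,"dz":1,"wx":0,"wy":0,"wz":0},{"dx":0,"dy":0,"dz":1,"wx":0,"wy":0,"wz":0},{"dx":0,"dy":0,"dz":1,"wx":0,"wy":0,"wz":0},{"dx":0,"dy":0,"dz":1,"wx":0,"wy":0,"wz":0},{"dx":0,"dy":0,"dz":0.7,"wx":0,"wy":0,"wz":0},{"dx":0,"dy":0,"dz":0,"wx":0,"wy":0,"wz":0}]'; python3 -m inch '[{"dx":0,"dy":0,"dz":0,"wx":0,"wy":0,"wz":0},{"dx":0,"dy":0,"dz":0,"wx":0,"wy":0,"wz":0},{"dx":0,"dy":0,"dz":0,"wx":0,"wy":0,"wz":0},{"dx":0,"dy":0,"dz":0,"wx":0,"wy":0,"wz":0},{"dx":0,"dy":0,"dz":0,"wx":0,"wy":0,"wz":0}]' 1;  python3 -m inch '[{"dx":0,"dy":0,"dz":-0.4,"wx":0,"wy":0,"wz":0},{"dx":0,"dy":0,"dz":-0.8,"wx":0,"wy":0,"wz":0},{"dx":0,"dy":0,"dz":-1,"wx":0,"wy":0,"wz":0},{"dx":0,"dy":0,"dz":-1,"wx":0,"wy":0,"wz":0},{"dx":0,"dy":0,"dz":-1,"wx":0,"wy":0,"wz":0},{"dx":0,"dy":0,"dz":-1,"wx":0,"wy":0,"wz":0},{"dx":0,"dy":0,"dz":-1,"wx":0,"wy":0,"wz":0},{"dx":0,"dy":0,"dz":-1,"wx":0,"wy":0,"wz":0},{"dx":0,"dy":0,"dz":-1,"wx":0,"wy":0,"wz":0},{"dx":0,"dy":0,"dz":-0.5,"wx":0,"wy":0,"wz":0},{"dx":0,"dy":0,"dz":0,"wx":0,"wy":0,"wz":0}]'
```

```text
clock: 19.95
ee_pos: [0.5019, 0.1575, 0.0802]
tool_rot: [0.0, 1.0, -0.0, -0.001]
ft_force: [-1.0, -0.4, -0.4]
finger_gap: 0.0471
grasp_force: 0.0
clock: 20.58
ee_pos: [0.5039, 0.1584, 0.0823]
tool_rot: [-0.0, 1.0, 0.0, 0.001]
ft_force: [0.2, 0.2, 6.4]
finger_gap: 0.0114
grasp_force: 59.0
clock: 21.95
ee_pos: [0.5032, 0.1583, 0.2563]
tool_rot: [-0.0, 1.0, 0.0, 0.001]
ft_force: [-0.4, -0.3, -1.3]
finger_gap: 0.011
grasp_force: 58.3
```

```bash
python3 -m inch '[{"dx":0.12,"dy":0.6,"dz":0,"wx":0,"wy":0,"wz":0},{"dx":0.12,"dy":1,"dz":0,"wx":0,"wy":0,"wz":0},{"dx":0.12,"dy":1,"dz":0,"wx":0,"wy":0,"wz":0},{"dx":0.12,"dy":1,"dz":0,"wx":0,"wy":0,"wz":0},{"dx":0.12,"dy":1,"dz":0,"wx":0,"wy":0,"wz":0},{"dx":0.12,"dy":1,"dz":0,"wx":0,"wy":0,"wz":0},{"dx":0.12,"dy":1,"dz":0,"wx":0,"wy":0,"wz":0},{"dx":0.12,"dy":1,"dz":0,"wx":0,"wy":0,"wz":0},{"dx":0.12,"dy":1,"dz":0,"wx":0,"wy":0,"wz":0},{"dx":0.12,"dy":1,"dz":0,"wx":0,"wy":0,"wz":0},{"dx":0.12,"dy":1,"dz":0,"wx":0,"wy":0,"wz":0},{"dx":0.12,"dy":1,"dz":0,"wx":0,"wy":0,"wz":0},{"dx":0.12,"dy":1,"dz":0,"wx":0,"wy":0,"wz":0},{"dx":0.12,"dy":1,"dz":0,"wx":0,"wy":0,"wz":0},{"dx":0.12,"dy":1,"dz":0,"wx":0,"wy":0,"wz":0},{"dx":0.12,"dy":1,"dz":0,"wx":0,"wy":0,"wz":0},{"dx":0.12,"dy":1,"dz":0,"wx":0,"wy":0,"wz":0},{"dx":0.12,"dy":1,"dz":0,"wx":0,"wy":0,"wz":0},{"dx":0.12,"dy":1,"dz":0,"wx":0,"wy":0,"wz":0},{"dx":0.12,"dy":1,"dz":0,"wx":0,"wy":0,"wz":0}]'; python3 -m inch '[{"dx":0,"dy":0.6,"dz":0,"wx":0,"wy":0,"wz":0},{"dx":0,"dy":0.2,"dz":0,"wx":0,"wy":0,"wz":-0.55},{"dx":0,"dy":0,"dz":0,"wx":0,"wy":0,"wz":-0.5},{"dx":0,"dy":0,"dz":0,"wx":0,"wy":0,"wz":0},{"dx":0,"dy":0,"dz":0,"wx":0,"wy":0,"wz":0}]'
```

```text
clock: 24.45
ee_pos: [0.551, -0.2351, 0.2552]
tool_rot: [-0.0, 1.0, 0.0, -0.0]
ft_force: [-0.2, -0.2, -0.7]
finger_gap: 0.0114
grasp_force: 58.4
clock: 25.08
ee_pos: [0.5509, -0.2495, 0.2553]
tool_rot: [-0.0, 0.999, 0.037, -0.0]
ft_force: [0.2, -0.3, -1.8]
finger_gap: 0.0111
grasp_force: 58.4
```

```bash
python3 -m inch '[{"dx":0,"dy":0.04,"dz":1,"wx":0,"wy":0,"wz":0},{"dx":0,"dy":0,"dz":1,"wx":0,"wy":0,"wz":0},{"dx":0,"dy":0,"dz":1,"wx":0,"wy":0,"wz":0},{"dx":0,"dy":0,"dz":1,"wx":0,"wy":0,"wz":0},{"dx":0,"dy":0,"dz":1,"wx":0,"wy":0,"wz":0},{"dx":0,"dy":0,"dz":0.7,"wx":0,"wy":0,"wz":0},{"dx":0,"dy":0,"dz":0.4,"wx":0,"wy":0,"wz":0},{"dx":0,"dy":0,"dz":0,"wx":0,"wy":0,"wz":0}]'; python3 -m inch '[{"dx":0,"dy":0,"dz":0.5,"wx":0,"wy":0,"wz":0},{"dx":0,"dy":0,"dz":0.5,"wx":0,"wy":0,"wz":0},{"dx":0,"dy":0,"dz":0.5,"wx":0,"wy":0,"wz":0},{"dx":0,"dy":0,"dz":0.5,"wx":0,"wy":0,"wz":0},{"dx":0,"dy":0,"dz":0.4,"wx":0,"wy":0,"wz":0},{"dx":0,"dy":0,"dz":0,"wx":0,"wy":0,"wz":0}]'
```

```text
clock: 26.08
ee_pos: [0.5507, -0.2505, 0.1327]
tool_rot: [-0.0, 0.999, 0.037, -0.0]
ft_force: [-0.2, 0.1, -0.3]
finger_gap: 0.0113
grasp_force: 58.4
clock: 26.82
ee_pos: [0.5502, -0.2502, 0.0842]
tool_rot: [-0.001, 0.999, 0.037, -0.001]
ft_force: [0.1, -0.9, -1.0]
finger_gap: 0.0116
grasp_force: 58.4
```

```bash
python3 -m inch '[{"dx":0,"dy":0,"dz":0.07,"wx":0,"wy":0,"wz":0},{"dx":0,"dy":0,"dz":0,"wx":0,"wy":0,"wz":0}]';  python3 -m inch '[{"dx":0,"dy":0,"dz":0,"wx":0,"wy":0,"wz":0},{"dx":0,"dy":0,"dz":0,"wx":0,"wy":0,"wz":0},{"dx":0,"dy":0,"dz":0,"wx":0,"wy":0,"wz":0},{"dx":0,"dy":0,"dz":0,"wx":0,"wy":0,"wz":0}]' 0.55; python3 -m inch '[{"dx":0,"dy":0,"dz":-0.7,"wx":0,"wy":0,"wz":0},{"dx":0,"dy":0,"dz":-0.8,"wx":0,"wy":0,"wz":0},{"dx":0,"dy":0,"dz":-1,"wx":0,"wy":0,"wz":0},{"dx":0,"dy":0,"dz":-1,"wx":0,"wy":0,"wz":0},{"dx":0,"dy":0,"dz":-1,"wx":0,"wy":0,"wz":0},{"dx":0,"dy":0,"dz":-1,"wx":0,"wy":0,"wz":0},{"dx":0,"dy":0,"dz":-1,"wx":0,"wy":0,"wz":0},{"dx":0,"dy":0,"dz":-1,"wx":0,"wy":0,"wz":0},{"dx":0,"dy":0,"dz":0,"wx":0,"wy":0,"wz":0}]'; python3 look.py e | egrep '^\[|slot|octa'
python3 - <<'E'
from h import *
p,_=robot.grab_frame("scene"); cv2.imwrite("pics/e.png",cv2.resize(p[140:340,100:500],None,fx=2,fy=2))
E
```

```text
clock: 27.08
ee_pos: [0.5512, -0.2507, 0.0842]
tool_rot: [0.0, 0.999, 0.037, 0.0]
ft_force: [0.1, 0.0, -0.7]
finger_gap: 0.011
grasp_force: 58.4
clock: 27.58
ee_pos: [0.551, -0.2507, 0.084]
tool_rot: [0.0, 0.999, 0.037, 0.0]
ft_force: [0.0, 0.3, 1.1]
finger_gap: 0.0384
grasp_force: 0.0
clock: 28.7
ee_pos: [0.5523, -0.2514, 0.2365]
tool_rot: [0.001, 0.999, 0.037, 0.002]
ft_force: [0.7, 0.4, 0.2]
finger_gap: 0.0386
grasp_force: 0.0
[ 0.5508 -0.2505  0.2337] 0.038634674632549965
wrist rackocta 9573 [ 533.8 -104.4] [146.   14.9] 4.7 0.1589
wrist slotbig 5621 [ 546.3 -176. ] [130.3  12.7] 4.0 0.144
wrist slotsmall 1808 [ 550.2 -250.5] [95.4 12. ] 4.3 0.109
top rackocta 676 [ 533.9 -102.1] [144.8  13.5] 4.0 0.162
top slotbig 669 [ 545.6 -173.9] [129.4  13.8] 3.9 0.1464
top slotsmall 375 [ 549.4 -248.1] [94.2 13.6] 3.8 0.1115
top octa 268 [500.2 318.6] [89.5 13.3] 0.4 0.1338
```

View pics/e.png

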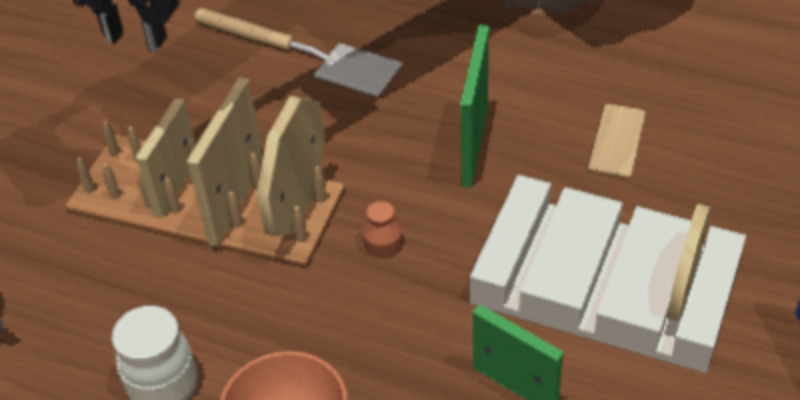

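In the picture, the big square stands at (225,165) beside the stored octa and the small square at (165,160) in the next slot. The octa at (690,260) is still in the foam, and the gripper is clear of everything.

```bash
python3 -c "
from plant import robot
print(robot.close_job())"
```

```text
the job is handed in; nothing more can be done
None
```

The job is handed in: both square bats stand seated and upright in their rack slots, the larger beside the stored eight-sided bat and the smaller in the next slot along, and the foam-block octagon was left in place. The hand-in returned no verdict.

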